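Seat the encoder on the governor feedback unit by finding the drive slot

ROBOT

A 6-joint arm with a two-finger parallel gripper is mounted at the origin on the work surface. World frame = base frame: x ahead of the robot, y to its left, z up, the work surface at z = 0. Lengths are in mm, angles in rad, forces in N, time in s.
With the tool pointing down it reaches from about 350 to 775 mm from the base axis. Payload 7.3 kg.
Tool frame: the origin (TCP) lies at the centre of the arm's flange, where the gripper is bolted on; the fingertips stand 178 mm ahead of it and the grasp point (between the pads) lies 159 mm ahead of it; z points along the fingers, x is the direction in which the jaws open and shut, and the axes are right-handed (so a half turn about z gives the same grasp; the last joint's range is limited). The gripper opens to 92 mm and grips with 3 to 60 N. Pads are 19 mm wide; open, the fingers measure 130 mm over their backs; the gripper's body (75 mm by 190 mm) begins 47 mm behind the grasp point.
Start: joints at [-1.353, 0.342, 1.524, -0, 1.275, -0.146], TCP at [186.829, -490.635, 404.741] pointing down, gripper open.
Joint ranges: [-2.53, 2.53], [-0.77, 2.02], [0.04, 2.7], [-1, 4.14], [0.28, 2.66], [-3.11, 3.11]. Speed limits (rad/s): [2.57, 2.57, 3.14, 3.14, 3.14, 3.14].

INTERFACE

Orientations are given as a 3x3 rotation matrix whose columns are the frame's x, y, z axes.
In Python, from rig import * gives the robot as it stands. Calls block until the motion is done:
- move_to(position, orientation): joint-space move of the TCP to a pose.
- move_straight(position, v=150, attitude=None): straight line of the TCP; attitude=None keeps the orientation; v is the mean speed in mm/s.
- move_j(angles): joint-space move.
- grip(opening, squeeze=None): finger opening in mm; squeeze is the grip in N (None keeps the last); returns when the fingers have stopped.
- sleep(seconds).
- inverse_kinematics(position, orientation): joint angles nearest the present ones, or None.
- observe(): the state.
- camera(name): name is "scene" or "top" or "wrist"; returns a dict with "pixels" (384x512x3 uint8, red, green, blue), "depth" (384x512 float32, mm along the optical axis (not along the pixel's ray), 0 where there is no reading), "mtx" (3x3 intrinsics, pixels), "dist" ([k1, k2, p1, p2, k3] as OpenCV has them; the pictures are not rectified), "R" (3x3) and "t" (3): a world point X has camera coordinates R X + t. Camera axes: x right, y down, z forward; pixel columns grow to the right and rows downward; lengths in mm; the calibration is good to about 2 mm. A picture is of the moment at which its call begins.
A pose or a line that the arm cannot do raises PlanningError and nothing moves.
- hand_in(): hands the job in, once; it reports no verdict.
The state is a dict: "clock": time; "joint_positions": joint angles; "dq": joint speeds; "joint_efforts": joint torques, N m; "tool_pos": TCP position; "ee_rot": TCP orientation; "contact_force": force on the tool from outside, world axes, zero at the start; "moment": the same for the moment, N m; "width": finger opening in mm.
Only numpy, scipy, OpenCV 4.12 (cv2) and the standard library are available. Lean on these libraries where they do the work, as an engineer would, in place of code of your own. Each camera call takes 0.05 s, during which the arm holds its last target.

TASK

Lift the blue encoder out of its black storage nest and fit it on the grey feedback unit: set its tongue into the unit's bore, turn the encoder under a light push until the tongue drops into the slot of the sprung drive disc inside, then push it fully home so that its flange sits flush on the unit, and let go. Never push the sprung disc right down onto its hard stop (stay well under 20 N while searching), and leave the other spares where they are.

Things in the scene. Friction and masses are not known exactly. Their poses are not given: they have to be found in the camera images.
- encoder: Blue aluminium encoder, about 0.22 kg. Origin: centre of the flange's underside (seating face), z up. Round flange 56 mm in diameter, 6 mm thick; above it a blue block 46 (x) x 36 (y) mm up to z = 46 mm; black cap to 51 mm; grey connector stub on the +x side. At the start the flange rests on the nest, shank down in the hole, turned up to 0.5 rad either way from the nest's x axis
- encoder_grip (a point): On the encoder's axis, 30 mm above its origin: the height to hold it, fingers on the two flats of the blue block that face its +y and -y, 36 mm apart
- encoder_tongue (a point): Centre of the tongue's lower end, 22 mm below the encoder's origin. Below the flange is a round shank 32 mm in diameter, 12 mm long; under it a steel tongue 30 mm long (along the encoder's x), 8 mm thick (y), 10 mm high. The tongue fits the slot either way round (half turn)
- nest_top (a point): Centre of the mouth of the hole in the black storage nest, on its top face, with the nest's axes. The nest is a fixed block 80 x 80 x 30 mm, hole 38 mm in diameter, right through. It stands on the white shelf board, whose top is 12 mm above the work surface
- unit: Feedback unit: fixed grey block 90 x 90 x 45 mm on the shelf board, origin at the centre of its underside, with a dark terminal box (30 mm high) on its +x side and a bore in its top. A slotted brass drive disc lies inside the bore
- unit_mouth (a point): Centre of the mouth of the unit's bore, on its top face, 45 mm above the unit's origin, same axes. The bore is 33.5 mm in diameter with a 3 mm lead-in. An encoder whose tongue rests on the disc unaligned stands with its flange 9 mm above this face (3 mm with the disc pressed to its stop); with the tongue in the slot the flange comes down flush on the face
- unit_disc (a point): Point on the bore's axis 13 mm below the mouth, at the disc's top face; axes are the unit's, not the disc's. The disc has a slot through its centre, 32 mm long, 10 mm wide, with small lead-ins. The slot's direction is not measured: it lies 0.2 to 1.5 rad counterclockwise (seen from above) of the unit's x axis (never along it)
- unit_axis (a point): Point on the bore's axis at the unit's underside (same place as the unit's origin). The drive disc can turn about this axis against a friction of about 0.12 N m: a hard push drags it round, a light push of 5 to 10 N does not. Once the tongue is in the slot the disc turns with the encoder
- valve: Bystander: stainless proportional valve, block 70 x 45 x 36 mm with a 50 mm round end and a black cap (50 mm high); origin at the centre of the block's underside
- plug: Bystander: brass manifold plug, 32 mm in diameter, 34 mm high, upright; origin at the centre of its underside
- shell: Bystander: grey polymer connector shell 46 x 30 x 36 mm; origin at the centre of its underside
- bearing: Bystander: steel bearing ring 52 mm in diameter, 15 mm high, lying flat; origin at the centre of its underside
- driver: Bystander: screwdriver 180 mm long lying on the shelf board; its origin lies under it
- threadlock: Bystander: closed red bottle 32 mm in diameter, 70 mm high, upright; origin at the centre of its underside
- disc (a joint): How far the sprung drive disc is pushed down in the bore, in m: 0 = up (at rest), 0.006 = at its hard stop. The spring pushes back with 5 N at first, 10 N at 2 mm, 15 N at 4 mm, 20 N at the stop; the disc springs back up by itself when the tongue finds the slot

How it is judged:
By the outcome, as a careful person would: the job done as asked, in the order asked, and still so for the second after the job is handed in, with the robot touching nothing.
It also fails if it takes over 67 s, if anything falls off the work surface, if the arm or the gripper's body presses on something with over 40 N, if the wrist force passes 120 N, or if a joint passes its speed limit or range.

## Working session

There is one attempt and no reset: what is moved stays moved. The work goes in short steps, each a Python script; the robot and the scene stay as the last script left them, time stands still between calls to the robot, and variables do not carry over. Pictures are saved under pics/ and viewed, and the job is handed in when it is done.

```bash
ls; mkdir -p pics
python3 - <<'E'
from rig import *
import cv2,numpy as np
for n in ("scene","top","wrist"):
    c=camera(n); cv2.imwrite(f"pics/{n}0.png",c["pixels"][:,:,::-1])
    np.savez(f"{n}0.npz",**c)
    C=-c["R"].T@c["t"]; print(n,C,c["R"][2],c["mtx"][0,0],c["dist"])
s=observe();print(s)
E
```

```text
pics
scene [1140.08834095 -156.73114525  894.08480391] [-0.52016009  0.14556061 -0.84157329] 358.6129977788422 [0.03931016 0.         0.         0.         0.        ]
top [ 398.57245627  -12.43352334 1161.64822135] [ 1.83793649e-01  3.08538018e-04 -9.82964801e-01] 404.168093271595 [-0.13638723  0.          0.          0.          0.        ]
wrist [ 257.97655256 -462.3500658   384.16539924] [-0.26662797 -0.09904419 -0.95869691] 284.05555602407816 [-0.02613895  0.          0.          0.          0.        ]
{'clock': 0.15, 'joint_positions': array([-1.35301187e+00,  3.42579132e-01,  1.52474768e+00,  2.23674611e-05,
        1.27540154e+00, -1.45985246e-01]), 'dq': array([-0.00034603, -0.00081303, -0.00311345, -0.00223065,  0.00035464,
        0.00041704]), 'joint_efforts': array([ 1.80629479e-03, -4.31468976e+01, -2.44352049e+01,  7.17554544e-02,
        5.36748930e-02, -7.72664339e-05]), 'tool_pos': array([ 186.80777728, -490.55217786,  404.2133805 ]), 'ee_rot': array([[ 3.55793549e-01, -9.34564551e-01, -2.24492070e-04],
       [-9.34563906e-01, -3.55793571e-01,  1.11348781e-03],
       [-1.12049907e-03, -1.86369594e-04, -9.99999355e-01]]), 'contact_force': array([ 0.53786551,  0.21111011, -0.19721533]), 'moment': array([ 0.00037457,  0.01975598, -0.04218584]), 'width': 91.57613706634388}
```

View pics/top0.png

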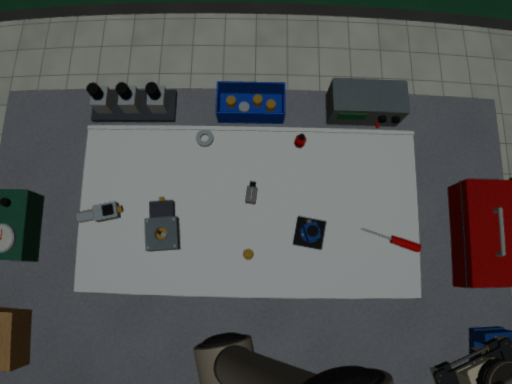

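View pics/scene0.png

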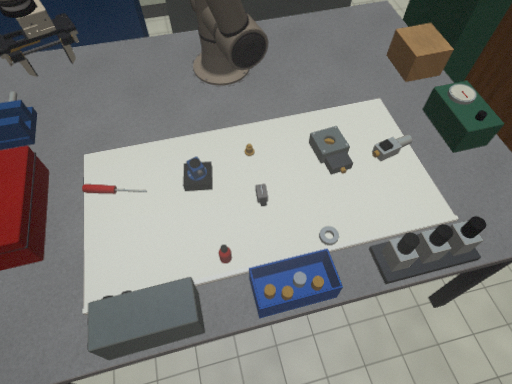

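View pics/wrist0.png

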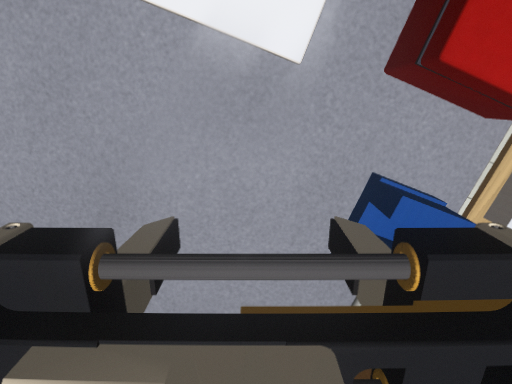

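The top view shows the encoder and nest at about (310,232), the unit's bore at about (160,233) and its terminal box at (162,209). Next I'll compute rough positions and put the wrist camera over each.

```bash
cat > h.py <<'E'
import numpy as np,cv2
def ray(c,uv):
    p=cv2.undistortPoints(np.array(uv,float).reshape(-1,1,2),c["mtx"],c["dist"]).reshape(-1,2)
    d=np.c_[p,np.ones(len(p))]@c["R"]
    return -c["R"].T@c["t"],d
def onplane(c,uv,z):
    C,d=ray(c,uv); return C+d*((z-C[2])/d[:,2])[:,None]
def proj(c,X):
    r=cv2.Rodrigues(np.array(c["R"],float))[0]
    return cv2.projectPoints(np.array(X,float).reshape(-1,1,3),r,c["t"].astype(float),c["mtx"],c["dist"])[0].reshape(-1,2)
def down(a): # tool x axis at angle a in world, z down
    ca,sa=np.cos(a),np.sin(a)
    return np.array([[ca,sa,0],[sa,-ca,0],[0,0,-1.]])
E
python3 - <<'E'
from h import *
from rig import *
t=np.load("top0.npz");s=np.load("scene0.npz");w=np.load("wrist0.npz")
print(onplane(t,[[160,233]],44),onplane(s,[[330,140]],44),onplane(t,[[162,209]],42))
print(onplane(t,[[311,231]],60),onplane(s,[[197,170]],80))
im=t["pixels"]
for n,(u,v) in dict(unit=(161,232),nest=(310,232)).items():
    cv2.imwrite(f"pics/{n}_z.png",cv2.resize(im[v-40:v+30,u-40:u+40,::-1],None,fx=8,fy=8,interpolation=cv2.INTER_CUBIC))
# wrist cam in tool frame
o=observe();C=-w["R"].T@w["t"]
print("cam in tool",o["ee_rot"].T@(C-o["tool_pos"]),"fwd",o["ee_rot"].T@w["R"][2],"right",o["ee_rot"].T@w["R"][0])
E
```

```text
[[492.47929432 246.19981877  44.        ]] [[484.86430968 249.25807404  44.        ]] [[560.41490066 244.80689026  42.        ]]
[[ 504.89501822 -171.47354716   60.        ]] [[ 521.52060523 -168.20317164   80.        ]]
cam in tool [ -1.01282115 -76.54220835  20.06339421] fwd [-0.00122717  0.28459901  0.95864587] right [9.99999227e-01 5.40915510e-04 1.11952483e-03]
```

View pics/unit_z.png

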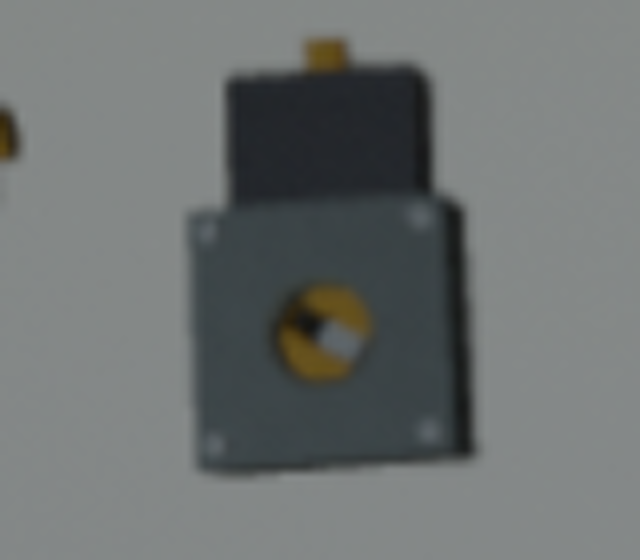

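View pics/nest_z.png

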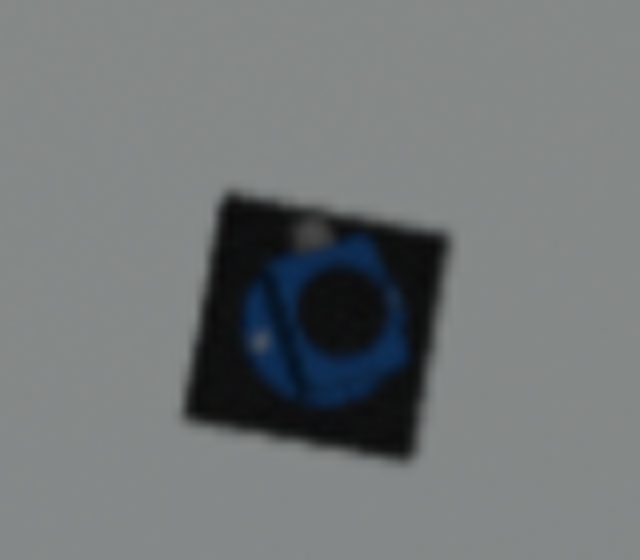

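Both are clear. The slot shows as roughly 63° from world x, and the encoder's x axis is at about 15°. I'll refine both with the wrist camera.

Run:
```python
from rig import *
from h import *
def look(P,a,name,h=250):
    R=down(a); P=np.array(P,float)
    move_to(P+[0,0,h]+8*R[:,1],R); sleep(0.3)
    c=camera("wrist"); np.savez(name+".npz",**c)
    cv2.imwrite(f"pics/{name}.png",c["pixels"][:,:,::-1]); print(observe()["clock"],observe()["tool_pos"],observe()["joint_positions"])
look([490,247,57],np.radians(-26),"wu")
look([507,-171,93],np.radians(-75),"wn")
```

```text
3.3 [486.59858456 239.63176423 307.05283353] [ 3.16279410e-01  4.70003235e-01  1.61463069e+00 -1.81846503e-05
  1.05682085e+00  7.70425237e-01]
5.1833 [ 499.42440442 -172.59893441  342.97980571] [-4.77848716e-01  4.06046687e-01  1.60822101e+00  3.77692891e-05
  1.12741315e+00  8.30210597e-01]
```

View pics/wu.png

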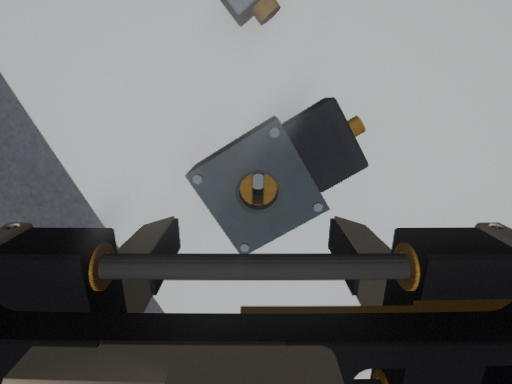

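View pics/wn.png

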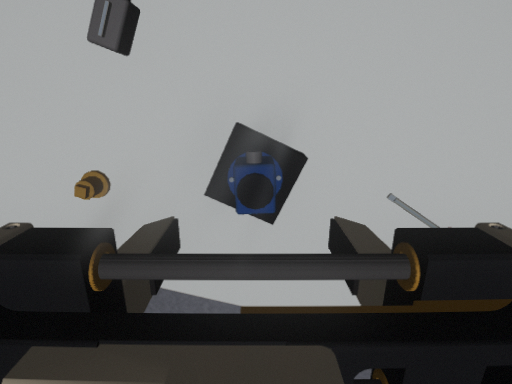

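The wrist views show the unit's bore at (258,189) with the slot nearly vertical in the image, and the encoder at (255,188), nearly aligned with the tool. I'll segment both.

Run:
```python
from h import *
for n,(u,v) in dict(wu=(258,187),wn=(256,180)).items():
    im=np.load(n+".npz")["pixels"]
    cv2.imwrite(f"pics/{n}_z.png",cv2.resize(im[v-37:v+38,u-50:u+50,::-1],None,fx=8,fy=8,interpolation=cv2.INTER_NEAREST))
c=np.load("wu.npz");im=c["pixels"];hsv=cv2.cvtColor(im,cv2.COLOR_RGB2HSV)
print(hsv[189,245:275].tolist()); print(im[180,185:225].tolist()[::4])
c=np.load("wn.npz");im=c["pixels"];hsv=cv2.cvtColor(im,cv2.COLOR_RGB2HSV)
print(hsv[200,225:290:2].tolist())
d=c["depth"];print(d[190,250:262:3],d[180,232:240:2],np.load("wu.npz")["depth"][175,235:245:3])
```

```text
[[19, 159, 122], [19, 160, 121], [19, 160, 123], [19, 160, 123], [19, 160, 121], [19, 162, 124], [18, 168, 106], [17, 142, 77], [15, 61, 42], [105, 23, 45], [108, 23, 56], [105, 30, 67], [109, 30, 68], [107, 28, 81], [111, 23, 76], [107, 27, 65], [98, 21, 49], [90, 7, 35], [19, 101, 53], [18, 154, 104], [18, 154, 121], [19, 154, 119], [19, 153, 120], [19, 156, 119], [19, 155, 120], [19, 155, 122], [19, 153, 122], [19, 156, 121], [19, 157, 122], [19, 161, 122]]
[[173, 175, 176], [89, 99, 102], [113, 121, 127], [120, 128, 137], [109, 117, 124], [84, 93, 99], [82, 89, 95], [82, 90, 95], [80, 88, 94], [81, 89, 94]]
[[113, 20, 50], [110, 16, 48], [110, 17, 46], [120, 12, 41], [110, 19, 40], [110, 95, 59], [110, 152, 89], [111, 124, 70], [120, 15, 34], [110, 23, 33], [120, 8, 32], [110, 23, 33], [120, 8, 33], [105, 15, 33], [120, 8, 33], [113, 28, 36], [105, 14, 37], [0, 0, 40], [110, 19, 41], [120, 12, 41], [105, 26, 39], [90, 6, 41], [100, 20, 39], [110, 144, 76], [110, 155, 87], [110, 120, 51], [120, 23, 34], [120, 25, 31], [110, 26, 30], [120, 8, 33], [105, 14, 71], [105, 3, 170], [90, 5, 170]]
[240.10025 241.26254 239.86105 241.27238] [282.87317 244.57365 245.12924 243.47476] [237.01094 237.74731 237.10641 238.28424]
```

View pics/wu_z.png

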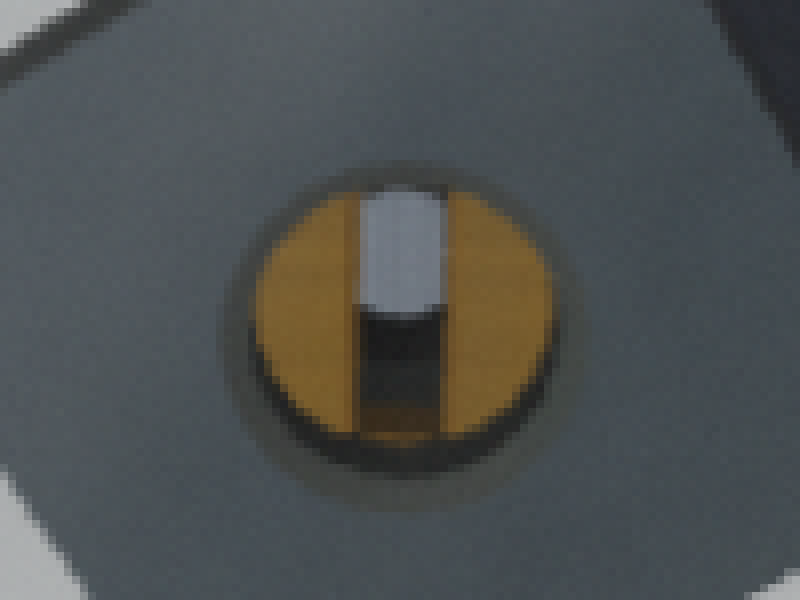

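View pics/wn_z.png

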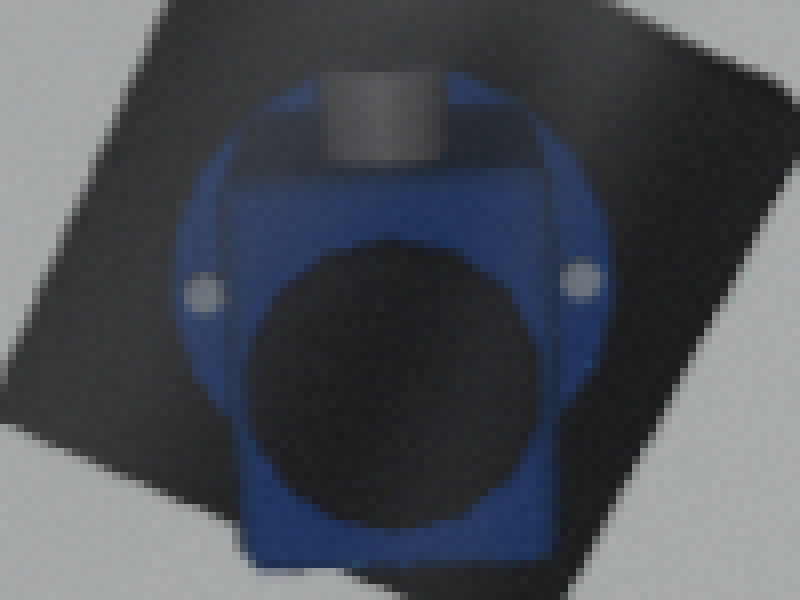

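Run:
```python
from h import *
a=lambda d:np.degrees(np.arctan2(d[1],d[0]))
u=np.load("wu.npz");n=np.load("wn.npz")
U=lambda p,z:onplane(u,np.array(p)/8-.5+[208,150],z)
N=lambda p,z:onplane(n,np.array(p)/8-.5+[206,143],z)
m=U([[222,337],[585,337],[403,160],[403,513]],57);print("mouth",m.mean(0),(m[:2].mean(0)),m[2:].mean(0),np.linalg.norm(m[0]-m[1]),np.linalg.norm(m[2]-m[3]))
s=U([[403,190],[400,430]],44);print("slot",a(s[0]-s[1]), np.linalg.norm(np.diff(s,axis=0)))
im=u["pixels"];hsv=cv2.cvtColor(im,cv2.COLOR_RGB2HSV)
# unit top corners from depth: grey mask
def tz(c):
    C,d=ray(c,np.stack(np.meshgrid(np.arange(512),np.arange(384)),-1).reshape(-1,2)); return (C+d*c["depth"].reshape(-1,1)).reshape(384,512,3)
X=tz(u);mk=(abs(X[...,2]-57)<5).astype(np.uint8);mk[220:]=mk[220:]*(1);
mk=cv2.morphologyEx(mk,cv2.MORPH_OPEN,np.ones((5,5)))
cs=cv2.findContours(mk,0,2)[0]
for c in cs:
    if cv2.contourArea(c)>3000:
        print("unit rect",cv2.contourArea(c)); P=onplane(u,c.reshape(-1,2),57); r=cv2.minAreaRect(P[:,:2].astype(np.float32));print(r)
print("unit top z",np.median(X[205:225,225:245,2]),"encoder top z",np.median(tz(n)[185:195,250:260,2]),"flange z",np.median(tz(n)[180:184,231:234,2]))
p=N([[395,384],[248,384],[542,384],[395,240],[395,528]],93);print("cap",p[0],p[1:3].mean(0),p[3:].mean(0),np.linalg.norm(p[1]-p[2]),np.linalg.norm(p[3]-p[4]))
s=N([[204,293],[581,279]],48);print("screws",s.mean(0),a(s[0]-s[1]),np.linalg.norm(s[0]-s[1]))
f=N([[175,290],[613,290]],48);print("flange",f.mean(0),np.linalg.norm(f[0]-f[1]))
l=N([[222,180],[240,560],[550,170],[553,555]],88);print("flats",a(l[0]-l[1]),a(l[2]-l[3]),np.linalg.norm(l[0]-l[2]),l.mean(0))
```

```text
mouth [490.33271162 241.87005222  57.        ] [490.44394607 242.03912042  57.        ] [490.22147718 241.70098401  57.        ] 38.570592722087106 39.37740597093233
slot 63.473806148576486 28.07887961714894
unit rect 10513.5
((490.1930236816406, 241.93255615234375), (90.07132720947266, 90.56263732910156), 5.280333518981934)
unit top z 56.93139471469786 encoder top z 93.1205970240365 flange z 48.89425014144376
cap [ 503.13606405 -171.1631729    93.        ] [ 503.13543217 -171.16262146   93.        ] [ 502.84202392 -171.24257828   93.        ] 31.19916752230699 32.054828589700705
screws [ 501.79802991 -171.29672868   48.        ] 107.25060386648855 47.26500315160189
flange [ 501.35242938 -171.63315048   48.        ] 54.90480514432537
flats 16.508498658751687 16.64661204474019 34.63647483961111 [ 502.92978703 -170.81695218   88.        ]
```

Checks agree: the unit top fits 90.1×90.6 mm at (490.2, 241.9), the mouth fit gives the same centre, and the slot is at 63.5° world (58° from unit x). The encoder is at about (502, -171.2), yaw 17°. Now the grasp.

Run:
```python
from rig import *
from h import *
R=down(np.radians(-73.2))
move_to([502.2,-171.2,300],R)
move_straight([502.2,-171.2,231],v=80)
o=observe();print(o["clock"],o["tool_pos"],o["contact_force"])
grip(30,45)
o=observe();print(o["clock"],o["tool_pos"],o["contact_force"],o["moment"],o["width"])
c=camera("wrist");np.savez("wg.npz",**c);cv2.imwrite("pics/wg.png",c["pixels"][:,:,::-1])
move_straight([502.2,-171.2,300],v=80);sleep(.3)
o=observe();print(o["clock"],o["tool_pos"],o["contact_force"],o["moment"],o["width"])
c=camera("wrist");np.savez("wl.npz",**c);cv2.imwrite("pics/wl.png",c["pixels"][:,:,::-1])
```

```text
6.4917 [ 502.41006607 -171.29999725  231.48348592] [ 0.84898084 -0.51234298 -0.25601442]
7.4 [ 502.21833041 -171.2387901   230.9737653 ] [ 0.69472734 -0.77174787  0.02401877] [-0.05223974  0.02316335 -0.01732079] 35.67228777798492
8.7667 [ 502.17457038 -171.18815329  299.6598491 ] [ 0.35393436 -0.16430228 -2.56203036] [ 0.00784072 -0.00469752 -0.0342491 ] 35.731967463032824
```

View pics/wl.png

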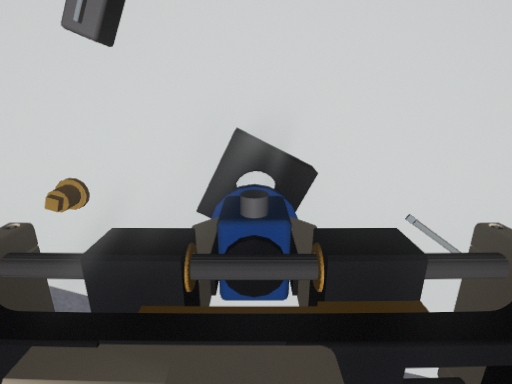

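The encoder is held, with a 2.5 N weight and 35.7 mm width, and the nest is empty. I'll check how well it is centred in the hand, using the block-top edges in the lifted view.

Run:
```python
from h import *
im=np.load("wl.npz")["pixels"]
cv2.imwrite("pics/wl_z.png",cv2.resize(im[175:310,195:315,::-1],None,fx=5,fy=4.4,interpolation=cv2.INTER_NEAREST))
print(im[190:240:1,230].tolist()); print(im[290:305,254].tolist())
```

```text
[[50, 54, 57], [48, 52, 61], [44, 50, 62], [44, 56, 82], [45, 65, 110], [48, 64, 104], [41, 50, 68], [38, 46, 57], [38, 44, 56], [38, 44, 57], [35, 42, 55], [34, 41, 56], [33, 41, 54], [33, 39, 53], [31, 38, 52], [32, 40, 54], [29, 37, 52], [29, 37, 51], [28, 36, 50], [26, 34, 48], [27, 35, 50], [27, 36, 51], [26, 33, 49], [25, 34, 48], [25, 33, 48], [22, 32, 46], [26, 32, 48], [24, 34, 50], [24, 33, 49], [25, 37, 58], [25, 39, 67], [31, 47, 80], [27, 48, 85], [28, 52, 95], [31, 55, 101], [28, 57, 107], [31, 60, 115], [27, 57, 115], [29, 60, 116], [26, 56, 114], [29, 59, 115], [30, 59, 116], [28, 58, 115], [28, 58, 117], [30, 59, 116], [26, 57, 113], [25, 55, 113], [29, 58, 115], [26, 55, 112], [28, 55, 114]]
[[23, 24, 24], [22, 23, 25], [20, 20, 22], [21, 21, 24], [23, 24, 26], [23, 22, 25], [25, 30, 38], [25, 42, 77], [25, 56, 109], [40, 65, 108], [121, 132, 150], [198, 202, 202], [198, 202, 201], [200, 204, 203], [200, 202, 202]]
```

View pics/wl_z.png

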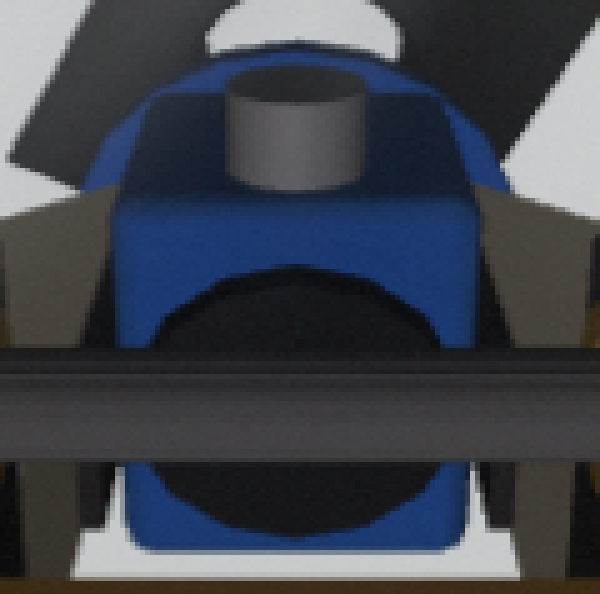

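Run:
```python
from h import *
c=np.load("wl.npz");R=down(np.radians(-73.2));T=np.array([502.17,-171.19,299.66])
def tool(uv,z):
    return (onplane(c,uv,T[2]-z)-T)@R
print("block top",tool([[254,220.5],[254,299.3]],143))
print("cap top",tool([[254,239.5],[254,296.5]],138))
print("cap base",tool([[254,235.5]],143))
print("tilt sides",tool([[218,226],[220,295],[290,226],[289,295]],143))
```

```text
block top [[ -1.06439405 -22.84346772 143.        ]
 [ -1.08246825  21.1933868  143.        ]]
cap top [[ -1.06371978 -15.55500576 138.        ]
 [ -1.07647383  15.57612593 138.        ]]
cap base [[ -1.06760257 -15.08803652 143.        ]]
tilt sides [[-18.06633586 -20.0216432  143.        ]
 [-18.51494308  18.59309726 143.        ]
 [ 15.929282   -20.02187372 143.        ]
 [ 16.85882726  18.58020278 143.        ]]
```

The hand-held offset, measured with the same camera, is (-1.1, -0.4) mm in tool x and y. I'll target measured against measured, so the TCP goes to about (491.1, 241.1). I'll start about 20° short of the slot and descend with force checks.

```bash
cat > st.py <<'E'
from rig import *
from h import *
XY=np.array([491.1,241.1])
def st(tag=""):
    fs=[];
    for _ in range(3):
        o=observe();fs.append(np.r_[o["contact_force"],o["moment"]]);sleep(0.02)
    f=np.mean(fs,0);print(tag,round(o["clock"],2),o["tool_pos"].round(2),"F",f[:3].round(2),"M",f[3:].round(3),"w",round(o["width"],2));return f,o
E
python3 - <<'E'
from st import *
R=down(np.radians(-46.5))
move_to([*XY,320],R)
move_straight([*XY,273],v=80);sleep(.2)
f0,_=st("base");np.save("f0.npy",f0)
for z in list(np.arange(270,257,-2))+list(np.arange(257,252.9,-.5)):
    move_straight([*XY,z],v=20)
    f,o=st(f"{z}"); d=f-f0
    if d[2]>6 or np.hypot(*d[:2])>6: print("stop");break
E
```

```text
base 11.31 [491.22 241.16 273.53] F [ 0.2  -0.22 -1.53] M [-0.048 -0.017 -0.003] w 35.82
270 11.66 [491.05 241.1  269.89] F [ 0.11  0.33 -1.66] M [-0.003 -0.033  0.015] w 35.43
268 11.96 [491.07 241.08 267.87] F [ 0.27  0.09 -1.42] M [ 0.004 -0.058 -0.016] w 35.94
266 12.26 [491.06 241.09 265.9 ] F [-0.3  -0.42 -1.98] M [ 0.015 -0.011 -0.003] w 35.62
264 12.56 [491.09 241.09 263.92] F [ 0.45  0.18 -1.42] M [-0.027 -0.034 -0.002] w 35.8
262 12.86 [491.07 241.08 261.88] F [-0.04 -0.2  -1.71] M [-0.011 -0.03  -0.015] w 35.85
260 13.16 [491.08 241.08 259.91] F [-0.18 -0.12 -1.86] M [ 0.005 -0.031  0.023] w 36.04
258 13.46 [491.06 241.09 257.87] F [ 0.26 -0.08 -1.63] M [-0.002 -0.017 -0.011] w 35.86
257.0 13.76 [491.08 241.1  256.95] F [ 0.13 -0.13 -1.82] M [-0.017 -0.013 -0.002] w 35.65
256.5 14.06 [491.09 241.1  256.46] F [-0.2   0.05 -2.31] M [-0.042 -0.027 -0.004] w 36.08
256.0 14.36 [491.09 241.11 255.98] F [ 0.32  0.15 -1.96] M [-0.054 -0.005  0.006] w 35.84
255.5 14.66 [491.09 241.11 255.47] F [ 0.14  0.13 -1.84] M [-0.015 -0.031 -0.008] w 35.61
255.0 14.96 [491.12 241.09 255.01] F [-0.26  0.29 -1.84] M [-0.02  -0.051  0.006] w 35.92
254.5 15.26 [491.12 241.12 254.86] F [-0.96 -0.42  2.69] M [-0.105  0.19   0.016] w 35.75
254.0 15.56 [491.14 241.13 254.24] F [-1.07  0.02  4.4 ] M [-0.078  0.253 -0.004] w 35.51
253.5 15.86 [491.16 241.12 253.67] F [-1.93 -0.44  4.66] M [-0.084  0.284 -0.014] w 35.74
stop
```

Contact came at tcp z = 255.0, exactly as expected for the disc, with lateral force under 2 N and a push of about 6 N. Now I'll turn counterclockwise in small steps under that push.

Run:
```python
from st import *
f0=np.load("f0.npy")
z=253.5
for a in np.arange(-44.5,-14,2):
    move_to([*XY,z],down(np.radians(a)))
    f,o=st(f"{a}"); d=f-f0
    if d[2]<2.5: print("drop?");break
    if d[2]>12 or np.hypot(*d[:2])>8 or abs(d[5])>.6: print("stop");break
```

```text
-44.5 16.16 [491.24 241.14 253.73] F [-0.92  0.04  5.32] M [-0.076  0.186  0.058] w 35.92
-42.5 16.46 [491.33 241.1  253.75] F [-0.49 -0.31  5.29] M [-0.181  0.11  -0.043] w 35.95
-40.5 16.76 [491.39 241.03 253.79] F [-0.44 -1.08  5.73] M [-0.214  0.049 -0.011] w 35.61
-38.5 17.06 [491.41 241.01 253.77] F [-0.5  -0.75  5.38] M [-0.245  0.001 -0.016] w 35.85
-36.5 17.36 [491.4  241.04 253.74] F [-0.23 -1.54  5.39] M [-0.275 -0.089 -0.004] w 35.63
-34.5 17.66 [491.33 241.07 253.61] F [ 1.37 -1.41  4.59] M [-0.305 -0.241 -0.021] w 35.42
-32.5 17.96 [491.2 241.  253.1] F [ 2.17 -1.97 -0.92] M [-0.342 -0.521  0.063] w 35.57
drop?
```

The push vanished at -32.5°, so the tongue is entering the slot. I'll turn on toward the slot's measured centre, then descend gently.

Run:
```python
from st import *
f0=np.load("f0.npy")
z=253.5
ok=True
for a in (-30.5,-29,-27.5):
    move_to([*XY,z],down(np.radians(a)))
    f,o=st(f"{a}"); d=f-f0
    if abs(d[5])>.1: print("torque");break
for z in np.arange(252.5,247.4,-1):
    move_straight([*XY,z],v=20)
    f,o=st(f"{z}"); d=f-f0
    if d[2]>8 or np.hypot(*d[:2])>10: print("stop");break
```

```text
-30.5 18.26 [491.05 241.1  253.15] F [ 2.38 -0.97 -2.43] M [-0.18  -0.499  0.042] w 35.72
-29 18.56 [490.93 241.13 253.29] F [ 1.38 -0.32 -2.11] M [-0.098 -0.302 -0.027] w 36.06
-27.5 18.86 [490.86 241.11 253.38] F [-0.31  0.36 -1.68] M [-0.08  -0.045 -0.004] w 35.89
252.5 19.16 [491.04 241.12 252.41] F [-0.36 -0.02 -2.03] M [-0.04  -0.05   0.022] w 35.33
251.5 19.46 [491.09 241.11 251.46] F [ 0.03 -0.   -1.68] M [-0.    -0.051  0.01 ] w 35.67
250.5 19.76 [491.1  241.11 250.45] F [ 0.17 -0.46 -2.46] M [-0.016 -0.041 -0.012] w 36.13
249.5 20.06 [491.1  241.11 249.47] F [ 0.05  0.21 -1.56] M [-0.03  -0.035 -0.031] w 35.52
248.5 20.36 [491.09 241.1  248.46] F [ 0.52 -0.05 -1.98] M [-0.039 -0.072 -0.004] w 36.04
247.5 20.66 [491.1  241.13 247.46] F [-0.2   0.33 -1.77] M [-0.05  -0.067 -0.011] w 35.63
```

Sliding freely, with no spring force, so the tongue is in the slot. Now to seat it.

Run:
```python
from st import *
f0=np.load("f0.npy")
for z in np.arange(247,243.4,-.5):
    move_straight([*XY,z],v=15)
    f,o=st(f"{z}"); d=f-f0
    if d[2]>12 or np.hypot(*d[:2])>15: print("stop");break
c=camera("scene");np.savez("s1.npz",**c)
u,v=330,140
cv2.imwrite("pics/s1.png",cv2.resize(c["pixels"][v-50:v+40,u-60:u+60,::-1],None,fx=6,fy=6,interpolation=cv2.INTER_CUBIC))
```

```text
247.0 20.96 [491.11 241.11 246.99] F [-0.05 -0.55 -1.48] M [-0.017 -0.06  -0.006] w 35.97
246.5 21.26 [491.11 241.12 246.49] F [ 0.1  -0.62 -1.83] M [-0.045 -0.009 -0.011] w 36.1
246.0 21.56 [491.12 241.09 245.99] F [-0.21 -0.63 -1.19] M [-0.045 -0.053  0.005] w 35.8
245.5 21.86 [491.09 241.09 245.99] F [-2.98 -0.87  5.04] M [-0.193  0.368 -0.002] w 35.78
245.0 22.16 [491.05 241.1  245.97] F [-3.99 -2.22  9.81] M [-0.251  0.63  -0.02 ] w 35.84
244.5 22.46 [491.01 241.08 245.96] F [-4.66 -2.55 13.46] M [-0.35   0.908  0.007] w 35.61
stop
```

View pics/s1.png

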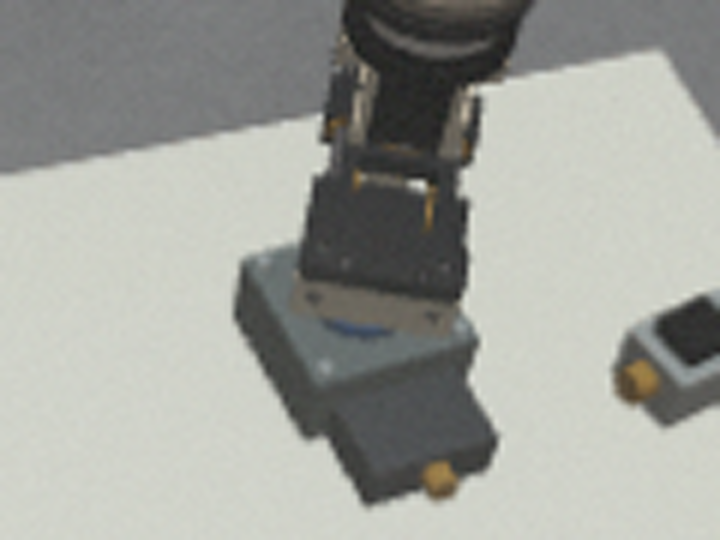

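It stopped hard at tcp z = 245.97, where flush is 246.0, with a 15 N push. The scene crop shows the flange down on the unit. I'll relax, release, retreat and check.

Run:
```python
from st import *
move_straight([*XY,246],v=20)
grip(80);st("open")
move_straight([*XY,310],v=100)
R=down(np.radians(-26));
move_to(np.array([490.3,241.9,343])+8*R[:,1],R);sleep(.3);st()
for n in ("wrist","scene","top"):
    c=camera(n);np.savez(n+"F.npz",**c);cv2.imwrite(f"pics/{n}F.png",c["pixels"][:,:,::-1])
    if n=="wrist":
        C,d=ray(c,np.stack(np.meshgrid(np.arange(512),np.arange(384)),-1).reshape(-1,2)); X=(C+d*c["depth"].reshape(-1,1)).reshape(384,512,3)
        print("cap z",np.median(X[185:195,250:260,2])); 
        cv2.imwrite("pics/wristF_z.png",cv2.resize(c["pixels"][130:240,180:330,::-1],None,fx=5,fy=5,interpolation=cv2.INTER_CUBIC))
        for uv in [(256,190),(236,180),(276,180),(215,180),(290,190)]: print(uv,X[uv[1]-1:uv[1]+2,uv[0]-1:uv[0]+2].reshape(-1,3).mean(0).round(1))
```

```text
open 23.68 [491.09 241.11 246.02] F [-0.48 -0.52 -0.38] M [-0.025 -0.065 -0.017] w 79.72
 25.09 [486.71 234.74 342.12] F [-0.29 -0.52 -0.23] M [-0.006 -0.024  0.044] w 79.85
cap z 107.97803780038004
(256, 190) [491.4 243.7 108.2]
(236, 180) [479.9 256.6 102. ]
(276, 180) [508.8 242.5 102.1]
(215, 180) [453.4 255.7  56.9]
(290, 190) [514.6 214.6  57. ]
```

View pics/wristF_z.png

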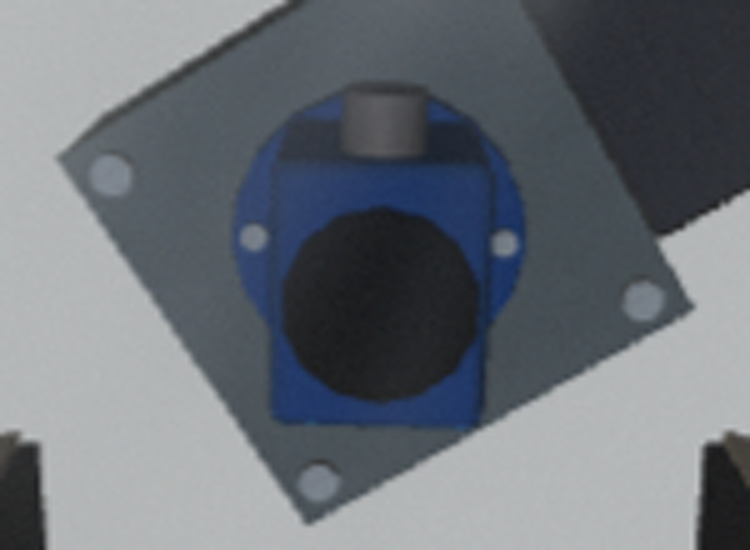

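View pics/topF.png

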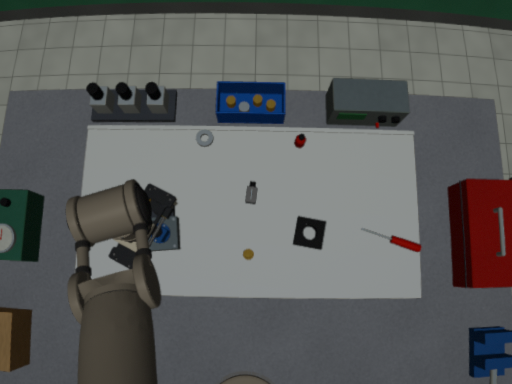

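The cap top is at 108.0 mm (flush is 57+51 = 108) and the block top at 102 (expected 103). The encoder sits flat and centred on the unit. The bystanders visible in the top view, at (205,138), (301,141), (251,194), (248,254) and (392,240), are unchanged. The arm is clear, so I'm handing in.

Run:
```python
from rig import *
print(observe()["clock"]);hand_in()
```

```text
25.2583
the job is handed in; nothing more can be done
```

The encoder is fitted flush on the feedback unit, and I handed the job in at 25 s of the 67 s allowed.

**What I did:** I found the encoder and unit with the wrist camera and lifted the encoder from the nest by its flats. I set the tongue into the bore about 20° short of the slot and turned it counterclockwise under a push of about 6–8 N, with the disc depressed about 1.5 mm of its 6 mm. The push vanished at about 14° of turn. I then lowered it freely, pressed it home with about 15 N, released it and moved clear.

**Last checks:**
- **Seating:** the arm stopped hard at tool height 245.97 mm, where flush is 246.0.
- **After release:** the cap top measured 108.0 mm, as expected when flush. The block top measured 102 mm against 103 expected, which is within camera error.
- **Other spares:** they were in the same places in the top view, except the valve, which the arm hid there. I did not check it separately, though the arm never went near it.
- **Disagreements:** the wrist camera was off by about 1 mm sideways, and I corrected for it. No check failed.

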